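# Pin the membrane test cell

### The job

Assemble the small membrane test cell: set the white cover, with the blue spacer that hangs under it, gently over the guide post of the steel base so that it lies flat in line with the base, then take the red-handled locating pin from its block and push it down through cover, spacer and base until its collar rests on the cover. The spacer has swung a few millimetres out of line where you cannot reach it, so go in lightly and feel for its hole with the pin, working the layers into line instead of forcing it (never more than about 25 N on the pin). Leave the sample bottle, the sample cells and the reagent bottle standing where they are.

Things in the scene. Friction and masses are not known exactly. Their poses are not given: they have to be found in the camera images.
- cell_base: Lower half of the cell, fixed: steel block 150 (x) x 64 (y) x 20 mm high, origin at the centre of its underside. A steel guide post, 8 mm diameter with a conical tip, stands at x = +50, y = 0, up to z = 45; a 9 mm through hole for the pin is at x = -50, y = 0. Two hose barbs stick out 20 mm on its +y side at x = +-20, below its top face.
- base_post (a point): Tip of the guide post, at [50, 0, 45] mm in the base's frame; axes as the base.
- base_pin_hole (a point): Centre of the mouth of the base's pin hole, at [-50, 0, 20] mm in the base's frame; axes as the base.
- cover: Upper half, loose, 0.13 to 0.25 kg: white plate 132 (x) x 56 (y) x 12 mm with a blue spacer 6 mm thick hanging under it. Origin on the post hole's axis at the plate's underside; the pin hole is at x = -100, y = 0 (post hole 9.2 mm, pin hole 10 mm). It starts lying on the spacer, origin 6 mm above the worktop; seated, its origin is 26 mm above the worktop on the post's axis and its x axis along the base's.
- cover_post_hole (a point): Centre of the post hole at the plate's underside (the cover's origin, axes as the cover). The blue spacer, a frame 126 x 30 x 6 mm, pivots here with slight friction, its own post hole always in line.
- cover_pin_hole (a point): Mouth of the cover's pin hole, [-100, 0, 12] mm in the cover's frame; seated it is 38 mm above the worktop. Under the cover the spacer's own pin hole (9.2 mm, sharp edges, 6 mm deep) starts swung 5 to 10 mm out to the cover's -y side, how much is not told; the spacer can swing back until the holes are in line. The cover too can turn on the post.
- cover_grip (a point): Centre of the flat-sided port block on the cover, 20 (x) x 16 (y) mm, from z = 12 to 33 in the cover's frame, this point at [-50, 0, 23.5]; a thin hose barb on top of it ends at z = 51. Grip across y (16 mm).
- pin: Locating pin, loose, 30 to 70 g: steel shank 8 mm diameter, 36 mm long with a chamfer under 1 mm at its tip; then a steel collar 19 mm diameter, 3 mm high; then a red grip 15 x 15 mm, 26 mm high, flats along its x and y. Origin at the tip, z up along the pin. It starts upright in its block, tip on the worktop, with 1 mm of play.
- pin_collar (a point): Centre of the underside of the collar, at [0, 0, 36] mm in the pin's frame.
- pin_grip (a point): On the pin's axis within the red grip, at [0, 0, 53] mm in the pin's frame: the height to hold it (the grip runs from 39 to 65).
- pin_block: Fixed grey block 40 (x) x 76 (y) x 30 high, origin at the centre of its underside, with two 10 mm holes at y = -18 (holding the pin at the start) and y = +18 (empty).
- sample_bottle: Bystander: white wide-mouth bottle, 71 mm across, 148 high; origin at the centre of its foot.
- cell_a: Bystander: clear square sample cell 28 x 28 x 66, standing; origin at the centre of its foot.
- cell_b: Bystander: a second such sample cell.
- reagent_2: Bystander: amber dropper bottle with green cap, 28 mm across, 69 high; origin at the centre of its foot.

How it is judged:
By the outcome, as a careful person would: the job done as asked, in the order asked, and still so for the second after the job is handed in, with the robot touching nothing.
It also fails if it takes over 72 s, if anything falls off the work surface, if the arm or the gripper's body presses on something with over 40 N, if the wrist force passes 120 N, or if a joint passes its speed limit or range.

### The arm

A 6-joint arm with a two-finger parallel gripper is mounted at the origin on a cart in front of the work surface, level with it; the furniture and walls round the work are solid. World frame = base frame: x ahead of the robot, y to its left, z up, the work surface at z = 0. Lengths are in m, angles in degrees, forces in N, time in s.
With the tool pointing down it reaches from about 0.35 to 0.85 m from the base axis. Payload 8.1 kg.
Tool frame: the origin (TCP) lies midway between the tips of the shut fingers; the grasp point (between the pads) lies 19 mm behind it; z points along the fingers, y is the line along which they close (so a half turn about z gives the same grasp; the last joint's range is limited). The gripper opens to 85 mm and grips with 20 to 120 N. Pads are 22 mm wide; open, the fingers measure 114 mm over their backs; the gripper's body (76 mm by 85 mm) begins 54 mm behind the grasp point. The pads swing forward as they close: fully open they stand 13 mm farther back than shut.
Start: joints at [67.873, 7.471, 85.268, -0, 87.261, -4.893], TCP at [0.178, 0.573, 0.231] pointing down, gripper open.
Joint ranges: [-169.43, 169.43], [-51.17, 129.36], [1.28, 143.12], [-76.62, 256.62], [0, 156.53], [-152.29, 152.29]. Speed limits (degrees/s): [136.94, 136.94, 159.86, 180, 180, 180].

### API

Orientations are given as [roll, pitch, yaw] about the fixed x, y, z axes, in that order (R = Rz(yaw) Ry(pitch) Rx(roll)).
In Python, from station import state, snapshot, hand_in gives the robot as it stands.
- The arm moves only by the tool drive_tool, never from a script. Its argument "moves" is a list of rows, each a list of 3 entries, a list of its own where there are three numbers: the turn, a rotation vector about the tool's x, y, z in degrees, then the shift along the tool's x, y, z in mm, then the closure in counts, from 0 (fully open) to 255 (shut). In form: [[[ax, ay, az], [dx, dy, dz], fingers], ...]. A call has 1 to 20 rows; each row is the pose to reach, as a shift and turn from the pose commanded when the call began, along the tool's axes at that moment; what a row does not reach only later rows make up. A row lasts 1/12 s, in which the tool goes at most 41.7 mm and 7.16 degrees, less where a joint would pass 70% of its speed; a pose out of reach is approached as far as the arm can. A call with a gripper value outside its range is refused whole. The fingers move at their own pace and stop on an object; "force" is the grip in N (left out, the last holds). Time passes only in rows, so rows that repeat a pose let the fingers close. It gives the time, the measured TCP pose, the force, the opening and the grip force at its end, in the units of the state.
- state(): the state, without advancing time (a new reading comes with each control period).
- snapshot(name): name is "side" or "top" or "wrist"; returns a dict with "image" (420x560x3 uint8, red, green, blue), "depth" (420x560 float32, m along the optical axis (not along the pixel's ray), 0 where there is no reading), "mtx" (3x3 intrinsics, pixels), "camera_from_world" (4x4, takes a point from world to camera coordinates). Camera axes: x right, y up, looking along -z (the intrinsics and any distortion apply to the point x, -y, -z); pixel columns grow to the right and rows downward; lengths in m; the calibration is good to about 2 mm. A picture is of the moment at which its call begins.
- hand_in(): hands the job in; it is judged then, once.
The state is a dict: "clock": time; "joint_pos": joint angles; "qvel": joint speeds; "effort": joint torques, N m; "tool_pos": TCP position; "orientation": TCP orientation; "ft_force": force on the tool from outside, world axes, zero at the start; "torque": the same for the moment, N m; "gripper_width": opening from 0.0 (shut) to 1.0 (fully open); "grasp_force": force on a finger pad.
Only numpy, scipy, OpenCV 4.12 (cv2) and the standard library are available. Lean on these libraries where they do the work, as an engineer would, in place of code of your own. Each camera call takes 0.05 s, during which the arm holds its last target. There are 200 camera calls.

## Working session

There is one attempt and no reset: what is moved stays moved. The work goes in short steps, Python scripts to look and compute and a tool call to move; the robot and the scene stay as the last step left them, time stands still between calls to the robot, and variables do not carry over. Pictures are saved under pics/ and viewed, at most 10 in all, crops included, and the job is handed in when it is done.

Besides the shell and the picture viewer there is one more tool, called after "Call:" in YAML: its name, and indented under it one key for each argument. drive_tool: Moves the arm, as the interface text tells. Its arguments: {"type":"object","properties":{"moves":{"type":"array"},"force":{"type":"number"}},"required":["moves"]}

```bash
mkdir -p pics; ls; python3 - <<'E'
from station import state,snapshot
import cv2,numpy as np
for n in ["top","side"]:
    s=snapshot(n); np.savez(f"{n}0.npz",**s); cv2.imwrite(f"pics/{n}0.png",s["image"][:,:,::-1]); print(n,s["mtx"].tolist(),np.round(s["camera_from_world"],3).tolist())
print(state())
E
```

```text
pics
top [[505.3005794573056, 0.0, 280.9126638268331], [0.0, 505.3005794573056, 207.30136923577243], [0.0, 0.0, 1.0]] [[0.016, -1.0, 0.001, -0.112], [0.99, 0.016, 0.143, -0.546], [-0.143, -0.002, 0.99, -1.046], [0.0, 0.0, 0.0, 1.0]]
side [[470.9804243116351, 0.0, 279.7563987070341], [0.0, 470.9804243116351, 209.76280280071686], [0.0, 0.0, 1.0]] [[0.81, -0.586, -0.013, -0.532], [0.379, 0.507, 0.774, -0.21], [-0.447, -0.632, 0.633, -0.904], [0.0, 0.0, 0.0, 1.0]]
{'clock': 0.1, 'joint_pos': array([ 6.78702585e+01,  7.50981231e+00,  8.53252151e+01, -7.18776370e-04,
        8.72631602e+01, -4.89528972e+00]), 'qvel': array([-0.05606799, -0.00786846, -0.065252  ,  0.05231051, -0.02265368,
        0.00061807]), 'effort': array([-4.82066935e-04, -5.70956004e+01, -5.01938975e+01, -3.63950448e-04,
        8.29854253e-03,  1.20973809e-04]), 'tool_pos': array([0.17757845, 0.57257576, 0.2303386 ]), 'orientation': array([-1.79902109e+02, -7.66356183e-03,  1.62765577e+02]), 'ft_force': array([-0.62768966, -0.71945778, -1.13714841]), 'torque': array([-0.02474264,  0.0153695 ,  0.00774219]), 'grasp_force': 0.0, 'gripper_width': 1.0015558292499578}
```

View pics/top0.png

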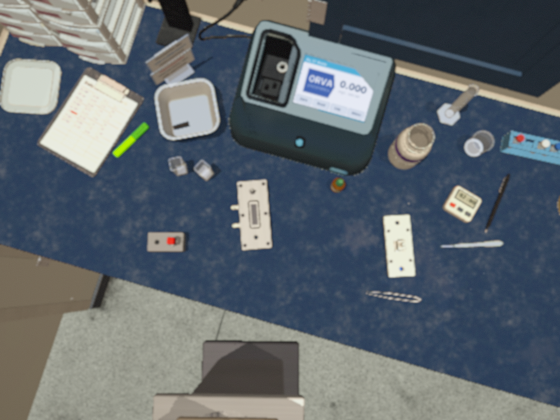

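View pics/side0.png

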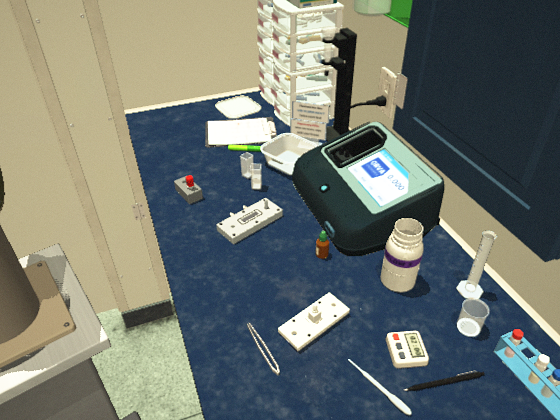

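The top view shows the base at about (254,215) with its barbs to the left, the cover at (399,245), and the pin in its block at (175,241). The side view agrees. Next I'll enlarge both parts.

```bash
python3 - <<'E'
import cv2,numpy as np
t=np.load("top0.npz")["image"][:,:,::-1]; s=np.load("side0.npz")["image"][:,:,::-1]
f=lambda im,x,y,w,h:cv2.resize(im[y:y+h,x:x+w],(400,300),interpolation=cv2.INTER_CUBIC)
cv2.imwrite("pics/crops.png",np.vstack([np.hstack([f(t,204,178,100,75),f(t,350,208,100,75)]),np.hstack([f(s,200,180,100,75),f(s,265,283,100,75)])]))
E
```

```text
(no output)
```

View pics/crops.png

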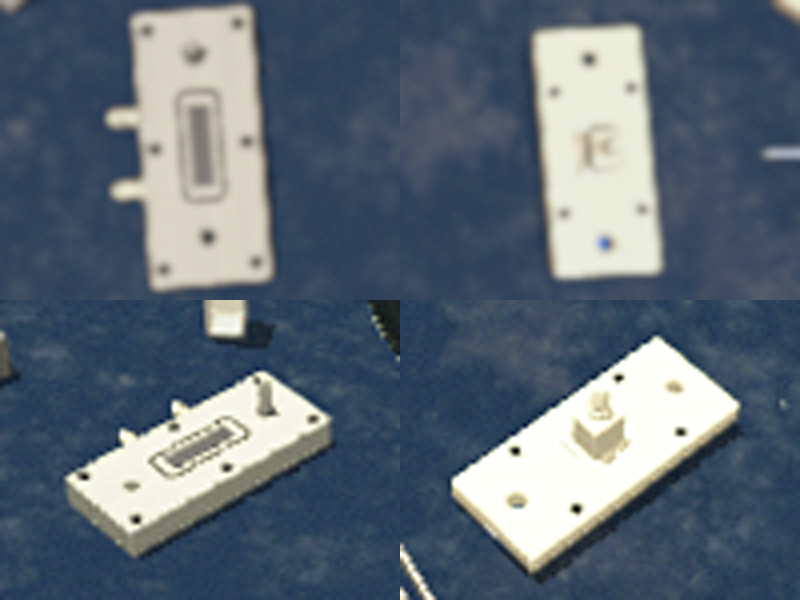

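The crops show the base post at top-image pixel (253,190.5) and its pin hole at (256,237). The cover's post hole is at (397,223), and its pin hole, with blue visible inside, is at (401.5,269).

```bash
cat > h.py <<'E'
import numpy as np
def ray(s,u,v,z):
    "world point on plane z seen at pixel u,v"
    M=np.linalg.inv(s["camera_from_world"]);K=s["mtx"]
    d=M[:3,:3]@np.array([(u-K[0,2])/K[0,0],-(v-K[1,2])/K[1,1],-1.])
    o=M[:3,3]; return o+d*(z-o[2])/d[2]
def proj(s,p):
    c=s["camera_from_world"]@np.append(p,1.);K=s["mtx"]
    return np.array([K[0,2]+K[0,0]*c[0]/-c[2],K[1,2]+K[1,1]*c[1]/c[2]])
E
python3 - <<'E'
from h import *
import cv2
s=dict(np.load("top0.npz")); d=dict(np.load("side0.npz"))
P={"post":(253.2,190.5,.045),"bhole":(256,237.2,.02),"cpost":(397.2,222.8,.018),"cpin":(401.5,268.8,.018)}
Q={k:ray(s,*v) for k,v in P.items()}
for a in "top0","side0":
    i=np.load(a+".npz")["image"].astype(int); m=((i[...,0]>150)&(i[...,1]<70)&(i[...,2]<70))
    n,l,st,c=cv2.connectedComponentsWithStats(m.astype(np.uint8)); print(a,[(c[k].round(1),st[k,4]) for k in range(1,n) if st[k,4]>8])
for k,v in Q.items(): print(k,v.round(4),"side px",proj(d,v).round(1))
for a,b in(("post","bhole"),("cpost","cpin")):
    w=(Q[a]-Q[b])[:2];print(a,np.linalg.norm(w),np.degrees(np.arctan2(w[1],w[0])))
# base edges from left/right top-face corners
for u,v in((174.5,240),(178,240)): print(ray(s,u,v,.065))
E
```

```text
top0 [(array([519.3, 138.1]), np.int32(21)), (array([171. , 240.2]), np.int32(36))]
side0 [(array([189.4, 179.8]), np.int32(53)), (array([516.3, 336.2]), np.int32(34))]
post [ 0.5827 -0.0434  0.045 ] side px [264.7 199.7]
bhole [ 0.4845 -0.0505  0.02  ] side px [231.4 225.7]
cpost [ 0.521  -0.3576  0.018 ] side px [331.7 304.1]
cpin [ 0.4215 -0.3652  0.018 ] side px [292.5 332.6]
post 0.09848521580177488 4.116939222825784
cpost 0.0998200151909311 4.34324548704727
[0.47217692 0.1164015  0.065     ]
[0.47229308 0.10913389 0.065     ]
```

```bash
cat >> h.py <<'E'
from scipy.spatial.transform import Rotation as Ro
def delta(p,yaw,start=None):
    "tool turn (deg) and shift (mm) to world p with tool straight down at yaw"
    from station import state
    st=state(); p0,o=(st["tool_pos"],st["orientation"]) if start is None else start
    R=Ro.from_euler("xyz",o,degrees=True); T=Ro.from_euler("xyz",[180,0,yaw],degrees=True)
    return (R.inv()*T).as_rotvec(degrees=True).round(2), (R.inv().apply(np.array(p)-p0)*1e3).round(1)
E
python3 - <<'E'
from h import *
print(delta([.42,.2,.2],170)); print(delta([.471,-.361,.13],184.3))
E
```

```text
(array([-0.1 , -0.01, -7.23]), array([-341.9, -284. ,   30.8]))
(array([ -0.1 ,  -0.03, -21.53]), array([-556.9, -804.6,  101.6]))
```

Call:
drive_tool:
  moves:
    - [[0,0,-7],[-342,-284,30],0]
    - [[0,0,-7],[-342,-284,30],0]
    - [[0,0,-7],[-342,-284,30],0]
    - [[0,0,-7],[-342,-284,30],0]
    - [[0,0,-7],[-342,-284,30],0]
    - [[0,0,-7],[-342,-284,30],0]
    - [[0,0,-7],[-342,-284,30],0]
    - [[0,0,-7],[-342,-284,30],0]
    - [[0,0,-7],[-342,-284,30],0]
    - [[0,0,-7],[-342,-284,30],0]
    - [[0,0,-21.5],[-557,-805,60],0]
    - [[0,0,-21.5],[-557,-805,60],0]
    - [[0,0,-21.5],[-557,-805,60],0]
    - [[0,0,-21.5],[-557,-805,60],0]
    - [[0,0,-21.5],[-557,-805,60],0]
    - [[0,0,-21.5],[-557,-805,60],0]
    - [[0,0,-21.5],[-557,-805,60],0]
    - [[0,0,-21.5],[-557,-805,60],0]
    - [[0,0,-21.5],[-557,-805,60],0]
    - [[0,0,-21.5],[-557,-805,60],0]

```text
clock: 1.77
tool_pos: [0.4499, -0.1784, 0.1811]
orientation: [180.0, -0.0, -175.8]
ft_force: [-0.5, 0.9, 1.0]
gripper_width: 1.001
grasp_force: 0.0
```

```bash
python3 - <<'E'
from h import *
from station import state
s=state();print(s["clock"],s["tool_pos"],s["orientation"],s["joint_pos"]);print(delta([.471,-.361,.13],184.3))
E
```

```text
1.7667 [ 0.44989346 -0.17837499  0.18105675] [ 1.79990353e+02 -1.71698665e-03 -1.75752009e+02] [-2.77058359e+01 -9.11899191e+00  1.06976649e+02  7.34549097e-03
  8.21489053e+01 -1.21954830e+02]
(array([ 0.01, -0.  , -0.05]), array([  -7.5, -183.7,   51. ]))
```

Call:
drive_tool:
  moves:
    - [[0,0,0],[-7,-183,50],0]
    - [[0,0,0],[-7,-183,50],0]
    - [[0,0,0],[-7,-183,50],0]
    - [[0,0,0],[-7,-183,50],0]
    - [[0,0,0],[-7,-183,50],0]
    - [[0,0,0],[-7,-183,50],0]
    - [[0,0,0],[-7,-183,50],0]

```text
clock: 2.35
tool_pos: [0.47, -0.3588, 0.1299]
orientation: [179.9, -0.1, -175.9]
ft_force: [-0.3, -0.3, -0.6]
gripper_width: 0.997
grasp_force: 0.0
```

```bash
python3 - <<'E'
from h import *
from station import state,snapshot
import cv2
s=state();print(s["clock"],s["tool_pos"],s["orientation"])
w=snapshot("wrist");np.savez("w1.npz",**w);cv2.imwrite("pics/w1.png",w["image"][:,:,::-1])
for p in([.4715,-.3614,.039],[.521,-.3576,.018],[.4215,-.3652,.018],list(s["tool_pos"])):print(proj(w,p).round(1))
E
```

```text
2.35 [ 0.47000288 -0.35883794  0.12988494] [ 1.79881580e+02 -1.02535806e-01 -1.75859599e+02]
[270.3 216.9]
[270.9 270. ]
[270.  136.5]
[275.3 282.3]
```

View pics/w1.png

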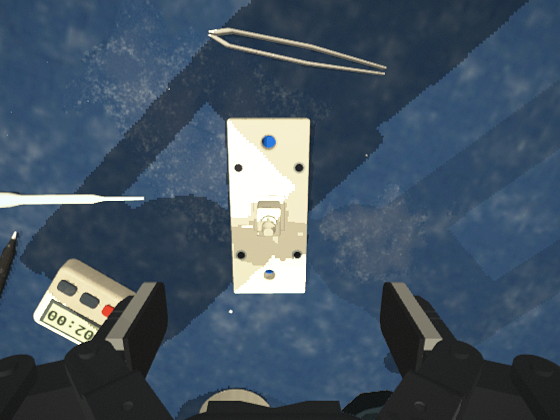

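The wrist view shows the cover's pin hole, blue inside, at (269,142), its post hole at (269.5,274) and the port block at about (267,218).

```bash
cat >> h.py <<'E'
def dark(s,u,v,r=9,blue=False):
    "centroid of the hole near a pixel"
    i=s["image"].astype(float); U,V=np.meshgrid(np.arange(int(u)-r,int(u)+r+1),np.arange(int(v)-r,int(v)+r+1))
    g=i[V,U,0]; w=np.clip(0.75*np.percentile(g,85)-g,0,None); return (w*U).sum()/w.sum(),(w*V).sum()/w.sum()
E
python3 - <<'E'
from h import *
w=dict(np.load("w1.npz"))
a=ray(w,*dark(w,269,142),.018);b=ray(w,*dark(w,269.5,274),.018)
print(dark(w,269,142),dark(w,269.5,274),a,b,np.linalg.norm(a-b),np.degrees(np.arctan2(*(b-a)[1::-1])))
print(ray(w,267.5,217,.039))
print(delta([*((a+b)/2)[:2],.05],184.3),delta([*((a+b)/2)[:2],.0205],184.3))
E
```

```text
(np.float64(268.098505022807), np.float64(141.36061381074168)) (np.float64(269.09903879162374), np.float64(272.1293054125186)) [ 0.42485358 -0.36625918  0.018     ] [ 0.52287056 -0.35884588  0.018     ] 0.09829692090934913 4.325205651095852
[ 0.47169056 -0.36324126  0.039     ]
(array([ 0.09, -0.06, -0.09]), array([-3.2, -5. , 80.5])) (array([ 0.09, -0.06, -0.09]), array([ -3.2,  -5. , 110. ]))
```

Call:
drive_tool:
  moves:
    - [[0,0,0],[-3,-4,40],0]
    - [[0,0,0],[-3,-4,80],60]
    - [[0,0,0],[-3,-4,100],100]
    - [[0,0,0],[-3,-4,109],140]
    - [[0,0,0],[-3,-4,109],150]
    - [[0,0,0],[-3,-4,109],150]
    - [[0,0,0],[-3,-4,109],150]
    - [[0,0,0],[-3,-4,109],150]
  force: 50

```text
clock: 3.07
tool_pos: [0.4759, -0.3632, 0.0252]
orientation: [-179.8, 0.2, -175.7]
ft_force: [0.6, 0.7, 0.8]
gripper_width: 0.41
grasp_force: 0.0
```

```bash
python3 - <<'E'
from h import *
from station import state,snapshot
import cv2
s=state();print(s["clock"],s["tool_pos"],s["orientation"],s["ft_force"],s["gripper_width"])
w=snapshot("wrist");np.savez("w2.npz",**w);cv2.imwrite("pics/w2.png",w["image"][:,:,::-1])
E
```

```text
3.0667 [ 0.47593388 -0.36316477  0.02520901] [-1.79815718e+02  1.75830518e-01 -1.75712261e+02] [0.56671077 0.70443952 0.75628922] 0.4100797689561456
```

View pics/w2.png

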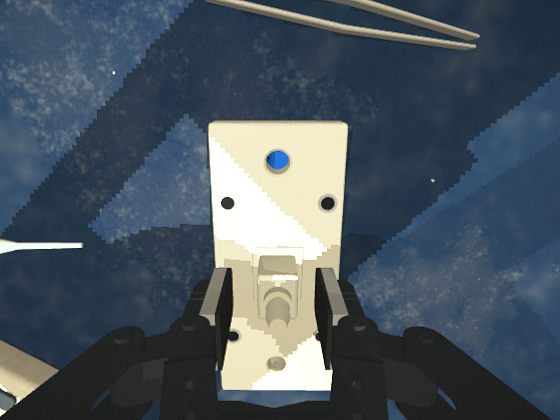

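The gripper straddles the port block. The pin hole is at (278,161), the post hole at (277,364), and the block's top runs from v≈256 to 282.

```bash
python3 - <<'E'
from h import *
from station import state
w=dict(np.load("w2.npz"));s=state()
a=ray(w,278,161,.018);b=ray(w,277,364,.018)
print(a,b,np.linalg.norm(a-b),(a+b)/2,[proj(w,[*((a+b)/2)[:2],z]).round(0).tolist() for z in(.018,.039)],ray(w,278,256,.039),ray(w,278,282,.039))
print(np.linalg.inv(w["camera_from_world"])[:3,3],s["tool_pos"],delta([*((a+b)/2)[:2],.0205],184.3))
E
```

```text
[ 0.42487501 -0.36597921  0.018     ] [ 0.52461565 -0.35860816  0.018     ] 0.10001263324701873 [ 0.47474533 -0.36229368  0.018     ] [[277.0, 272.0], [278.0, 297.0]] [ 0.45707045 -0.36362538  0.039     ] [ 0.4680801  -0.36275761  0.039     ]
[ 0.39729578 -0.36945937  0.16727521] [ 0.47568722 -0.36308711  0.02488232] (array([-0.16,  0.16, -0.02]), array([0.9, 0.9, 4.4]))
```

Call:
drive_tool:
  moves:
    - [[0,0,0],[1,1,0],170]
    - [[0,0,0],[1,1,0],200]
    - [[0,0,0],[1,1,0],225]
    - [[0,0,0],[1,1,0],240]
    - [[0,0,0],[1,1,0],255]
    - [[0,0,0],[1,1,0],255]
    - [[0,0,0],[1,1,0],255]
    - [[0,0,0],[1,1,0],255]
  force: 50

```text
clock: 3.78
tool_pos: [0.4735, -0.3616, 0.0233]
orientation: [-180.0, 0.0, -175.7]
ft_force: [-2.1, 0.3, 6.8]
gripper_width: 0.171
grasp_force: 52.0
```

```bash
python3 - <<'E'
from h import *
s=dict(np.load("top0.npz"));print(ray(s,339,183,.069),ray(s,256,237.2,.02))
print(delta([.474,-.362,.135],184.1),delta([.536,-.130,.135],184.1),delta([.536,-.13,.085],184.1))
E
```

```text
[ 0.59736545 -0.22486783  0.069     ] [ 0.48449315 -0.05046743  0.02      ]
(array([-0.05,  0.03,  0.16]), array([  -0.6,   -0.5, -111.7])) (array([-0.05,  0.03,  0.16]), array([ -79.6,  226.2, -111.9])) (array([-0.05,  0.03,  0.16]), array([-79.6, 226.3, -61.9]))
```

Call:
drive_tool:
  moves:
    - [[0,0,0],[0,0,-10],255]
    - [[0,0,0],[0,0,-30],255]
    - [[0,0,0],[0,0,-60],255]
    - [[0,0,0],[0,0,-90],255]
    - [[0,0,0],[0,0,-112],255]
    - [[0,0,0],[-9,25,-112],255]
    - [[0,0,0],[-18,50,-112],255]
    - [[0,0,0],[-27,75,-112],255]
    - [[0,0,0],[-36,105,-112],255]
    - [[0,0,0],[-48,136,-112],255]
    - [[0,0,0],[-58,165,-112],255]
    - [[0,0,0],[-68,194,-112],255]
    - [[0,0,0],[-75,214,-110],255]
    - [[0,0,0],[-80,226,-90],255]
    - [[0,0,0],[-80,226,-70],255]
    - [[0,0,0],[-80,226,-62],255]
    - [[0,0,0],[-80,226,-62],255]
    - [[0,0,0],[-80,226,-62],255]
    - [[0,0,0],[-80,226,-62],255]
  force: 60

```text
clock: 5.37
tool_pos: [0.5367, -0.1306, 0.0856]
orientation: [-180.0, 0.1, -175.8]
ft_force: [0.0, -0.7, -2.5]
gripper_width: 0.174
grasp_force: 60.0
```

```bash
python3 - <<'E'
from h import *
from station import state,snapshot
import cv2
s=state();print(s["clock"],s["tool_pos"],s["orientation"],s["ft_force"],s["gripper_width"])
w=snapshot("wrist");np.savez("w3.npz",**w);cv2.imwrite("pics/w3.png",w["image"][:,:,::-1])
E
```

```text
5.3667 [ 0.53670176 -0.13055428  0.08559492] [-1.79966918e+02  7.00306679e-02 -1.75786152e+02] [ 0.0281705  -0.67867085 -2.49304569] 0.17402608499075078
```

View pics/w3.png

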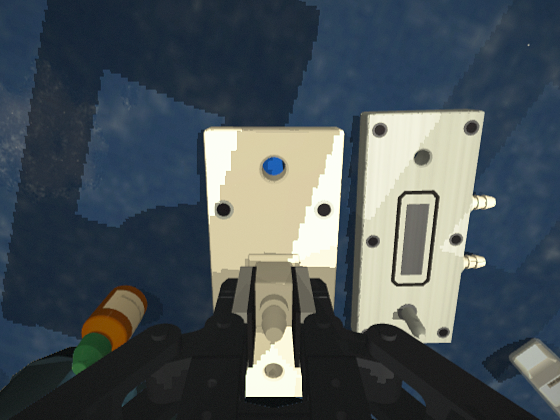

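The held cover's pin hole is at (274,167) and its post hole at (274,370). The base beside it shows its pin hole at (422,157) and the post at about (410,318).

```bash
python3 - <<'E'
from h import *
import cv2
w=dict(np.load("w3.npz"))
a=ray(w,422,157,.02); print(a)
for yaw in(3.5,4.2,5):
    x=np.array([np.cos(np.radians(yaw)),np.sin(np.radians(yaw)),0]);print(yaw,proj(w,a+.1*x),proj(w,a+.1*x+[0,0,.025]))
im=w["image"][:,:,::-1]
f=lambda x,y,W,H:cv2.resize(im[y:y+H,x:x+W],(400,300),interpolation=cv2.INTER_CUBIC)
cv2.imwrite("pics/c3.png",np.vstack([np.hstack([f(390,295,60,45),f(400,140,40,30)]),np.hstack([f(254,355,40,30),f(254,152,40,30)])]))
E
```

```text
[ 0.48810902 -0.05146114  0.02      ]
3.5 [400.66654266 311.4879187 ] [414.62971911 335.87979836]
4.2 [402.56052207 311.49884859] [416.73161957 335.89173159]
5 [404.72816044 311.48678889] [419.13759892 335.87876789]
```

View pics/c3.png

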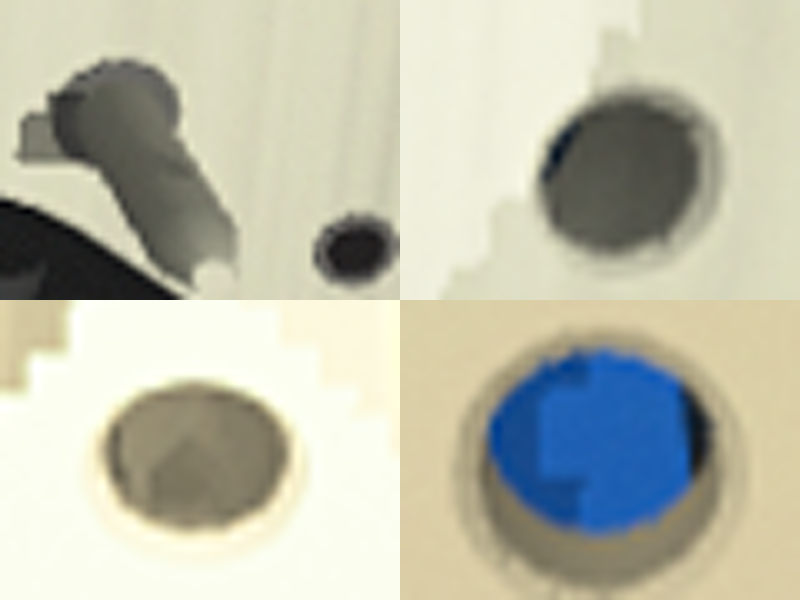

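```bash
python3 - <<'E'
from h import *
from station import state
w=dict(np.load("w3.npz"));s=state()
y=lambda a,b:(np.linalg.norm((a-b)[:2]),np.degrees(np.arctan2(*(a-b)[1::-1])))
h=ray(w,423,157.5,.02);f=ray(w,407.7,312.7,.02);t=ray(w,421,335.5,.045)
print(h,f,t,y(f,h),y(t,h))
for z in(.079,.0803,.082):
    p=ray(w,274.1,168.9,z);c=ray(w,273.6,371,z);print(z,p,c,y(c,p))
print(s["tool_pos"])
E
```

```text
[ 0.48834595 -0.05084621  0.02      ] [ 0.58848137 -0.04066689  0.02      ] [ 0.58739158 -0.04171826  0.045     ] (np.float64(0.10065148829353195), np.float64(5.804495047662442)) (np.float64(0.09946536032305672), np.float64(5.265448471996943))
0.079 [ 0.48885365 -0.13462354  0.079     ] [ 0.58904906 -0.12742728  0.079     ] (np.float64(0.10045350216003446), np.float64(4.108056625330945))
0.0803 [ 0.48858709 -0.13464519  0.0803    ] [ 0.58790718 -0.1275118   0.0803    ] (np.float64(0.09957592448601738), np.float64(4.108056625330952))
0.082 [ 0.48823851 -0.1346735   0.082     ] [ 0.58641394 -0.12762232  0.082     ] (np.float64(0.09842832291230275), np.float64(4.1080566253309385))
[ 0.5369464  -0.13063072  0.08586575]
```

```bash
python3 - <<'E'
from h import *
import cv2
def fit(s,us,vs,z,horiz,th=None):
    "line of strongest brightness steps near a guess, in world"
    g=cv2.GaussianBlur(s["image"].mean(2).astype(np.float32),(3,3),0);P=[]
    for k in np.linspace(0,1,40):
        u=us[0]+k*(us[1]-us[0]);v=vs[0]+k*(vs[1]-vs[0])
        c=np.arange(int(u)-6,int(u)+7);d=np.abs(np.gradient(g[int(round(v)),c]));m=d>0.4*d.max()
        P.append(ray(s,(c*d*m).sum()/(d*m).sum(),round(v),z))
    vx=cv2.fitLine(np.array(P)[:,:2].astype(np.float32),cv2.DIST_HUBER,0,1e-4,.01).ravel()
    return np.degrees(np.arctan(vx[1]/vx[0])),vx[2:]
w=dict(np.load("w3.npz"));t=dict(np.load("top0.npz"))
print("base wrist",fit(w,(361,356),(120,320),.02,0),fit(w,(484,453),(120,335),.02,0))
print("cover wrist",fit(w,(205,212),(140,260),.08,0),fit(w,(343,335),(140,270),.08,0))
print("base top",fit(t,(238,242),(185,245),.02,0),fit(t,(267.5,271.5),(185,243),.02,0))
print("cover top",fit(t,(384,388),(220,272),.018,0),fit(t,(410,414.5),(220,272),.018,0))
E
```

```text
base wrist (np.float32(6.0153685), array([ 0.53099996, -0.0789058 ], dtype=float32)) (np.float32(5.8448987), array([ 0.5143247 , -0.01749423], dtype=float32))
cover wrist (np.float32(4.0644593), array([ 0.5062124, -0.1612365], dtype=float32)) (np.float32(4.089493), array([ 0.5032163 , -0.10628613], dtype=float32))
base top (np.float32(5.523121), array([ 0.53260267, -0.01161015], dtype=float32)) (np.float32(5.558569), array([ 0.5327097 , -0.07775138], dtype=float32))
cover top (np.float32(4.2209764), array([ 0.47191182, -0.3308327 ], dtype=float32)) (np.float32(4.011309), array([ 0.46765882, -0.39001155], dtype=float32))
```

```bash
python3 - <<'E'
from h import *
print(delta([.5366,-.0457,.0859],185.85),delta([.5366,-.0457,.064],185.85))
E
```

```text
(array([-0.05,  0.1 , -1.64]), array([-5.9, 84.7, -0.1])) (array([-0.05,  0.1 , -1.64]), array([-5.9, 84.7, 21.8]))
```

Call:
drive_tool:
  moves:
    - [[0,0,-0.4],[-1.5,20,0],255]
    - [[0,0,-0.8],[-3,45,0],255]
    - [[0,0,-1.2],[-5,70,0],255]
    - [[0,0,-1.6],[-6,85,0],255]
    - [[0,0,-1.6],[-6,85,0],255]
    - [[0,0,-1.6],[-6,85,5],255]
    - [[0,0,-1.6],[-6,85,10],255]
    - [[0,0,-1.6],[-6,85,14],255]
    - [[0,0,-1.6],[-6,85,17],255]
    - [[0,0,-1.6],[-6,85,19],255]
    - [[0,0,-1.6],[-6,85,20],255]
    - [[0,0,-1.6],[-6,85,20],255]
    - [[0,0,-1.6],[-6,85,20],255]

```text
clock: 6.5
tool_pos: [0.5358, -0.0447, 0.0644]
orientation: [180.0, -0.0, -174.2]
ft_force: [0.3, 0.2, -1.3]
gripper_width: 0.17
grasp_force: 60.1
```

```bash
python3 - <<'E'
from h import *
from station import state,snapshot
import cv2
s=state();print(s["clock"],s["tool_pos"],s["orientation"],s["ft_force"],s["torque"],delta([.5366,-.0457,.0859],185.85))
for n in("side","wrist"):
    w=snapshot(n);np.savez(n+"4.npz",**w)
a=np.load("side4.npz")["image"][:,:,::-1][150:270,190:350]; b=np.load("wrist4.npz")["image"][:,:,::-1]
cv2.imwrite("pics/c4.png",np.hstack([cv2.resize(a,(400,300),interpolation=cv2.INTER_CUBIC),cv2.resize(b,(400,300))]))
E
```

```text
6.5 [ 0.5358336  -0.04472918  0.06436207] [ 1.79997521e+02 -4.88149048e-03 -1.74151015e+02] [ 0.25290072  0.24500191 -1.32081176] [ 0.05285389  0.04101773 -0.0237539 ] (array([ 0., -0., -0.]), array([ -0.7,  -1. , -21.5]))
```

View pics/c4.png

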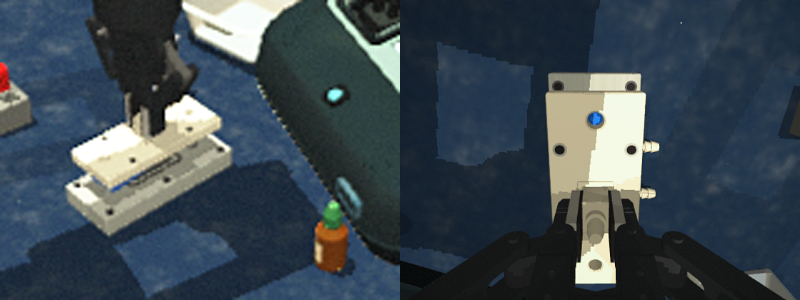

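The side crop shows the cover level over the base, and the wrist crop shows them in line. There is no contact force 3–4 mm below the post tip's height, so I'll continue gently.

Call:
drive_tool:
  moves:
    - [[0,0,0],[-0.5,-0.7,1],255]
    - [[0,0,0],[-0.5,-0.7,2],255]
    - [[0,0,0],[-0.5,-0.7,3],255]
    - [[0,0,0],[-0.5,-0.7,4],255]
    - [[0,0,0],[-0.5,-0.7,5],255]
    - [[0,0,0],[-0.5,-0.7,6],255]
    - [[0,0,0],[-0.5,-0.7,7],255]
    - [[0,0,0],[-0.5,-0.7,7],255]

```text
clock: 7.27
tool_pos: [0.5362, -0.0452, 0.0571]
orientation: [180.0, -0.0, -174.1]
ft_force: [0.5, 0.5, -2.3]
gripper_width: 0.171
grasp_force: 60.1
```

Call:
drive_tool:
  moves:
    - [[0,0,0],[0,0,2],255]
    - [[0,0,0],[0,0,4],255]
    - [[0,0,0],[0,0,6],255]
    - [[0,0,0],[0,0,8],255]
    - [[0,0,0],[0,0,9.5],255]
    - [[0,0,0],[0,0,11],255]
    - [[0,0,0],[0,0,12],255]
    - [[0,0,0],[0,0,12],255]
    - [[0,0,0],[0,0,12],255]

```text
clock: 8.02
tool_pos: [0.5364, -0.0452, 0.0453]
orientation: [180.0, -0.0, -174.1]
ft_force: [-0.8, 0.3, -2.2]
gripper_width: 0.168
grasp_force: 60.1
```

Call:
drive_tool:
  moves:
    - [[0,0,0],[0,0,0.5],255]
    - [[0,0,0],[0,0,1],255]
    - [[0,0,0],[0,0,1.5],255]
    - [[0,0,0],[0,0,2],255]
    - [[0,0,0],[0,0,2],255]

```text
clock: 8.43
tool_pos: [0.5364, -0.0452, 0.0434]
orientation: [-180.0, 0.0, -174.1]
ft_force: [-0.1, -0.5, -1.3]
gripper_width: 0.171
grasp_force: 60.1
```

Call:
drive_tool:
  moves:
    - [[0,0,0],[0,0,0.4],255]
    - [[0,0,0],[0,0,0.8],255]
    - [[0,0,0],[0,0,1.2],255]
    - [[0,0,0],[0,0,1.2],255]

```text
clock: 8.77
tool_pos: [0.5365, -0.0453, 0.0433]
orientation: [-180.0, -0.0, -174.1]
ft_force: [-5.9, 0.1, 8.8]
gripper_width: 0.164
grasp_force: 61.7
```

```bash
python3 - <<'E'
from h import *
s=dict(np.load("top0.npz"));print(ray(s,171,240.2,.06))
print(delta([.47,.122,.15],185.85))
E
```

```text
[0.47202258 0.12474026 0.06      ]
(array([-0.01, -0.  ,  0.02]), array([  49. ,  173.2, -106.8]))
```

Call:
drive_tool:
  moves:
    - [[0,0,0],[0,0,-0.5],255]
    - [[0,0,0],[0,0,-0.7],200]
    - [[0,0,0],[0,0,-0.7],120]
    - [[0,0,0],[0,0,-0.7],60]
    - [[0,0,0],[0,0,-0.7],0]
    - [[0,0,0],[0,0,-0.7],0]
    - [[0,0,0],[0,0,-10],0]
    - [[0,0,0],[0,0,-30],0]
    - [[0,0,0],[0,0,-60],0]
    - [[0,0,0],[0,0,-80],0]
    - [[0,0,0],[0,0,-80],0]
    - [[0,0,0],[0,0,-80],0]

```text
clock: 9.77
tool_pos: [0.5379, -0.0455, 0.1246]
orientation: [-179.9, 0.2, -174.1]
ft_force: [-0.2, -0.0, -0.8]
gripper_width: 0.997
grasp_force: 0.0
```

```bash
python3 - <<'E'
from h import *
from station import state,snapshot
import cv2
s=state();print(s["clock"],s["tool_pos"],s["orientation"],s["ft_force"])
w=snapshot("wrist");np.savez("w5.npz",**w);cv2.imwrite("pics/w5.png",w["image"][:,:,::-1])
print(delta([.472,.120,.14],185.85))
E
```

```text
9.7667 [ 0.53792238 -0.0454608   0.12462163] [-179.93314688    0.23133523 -174.1318593 ] [-0.15581025 -0.00514025 -0.8335522 ]
(array([-0.02,  0.07,  0.02]), array([ 47.5, 171. , -17.2]))
```

View pics/w5.png

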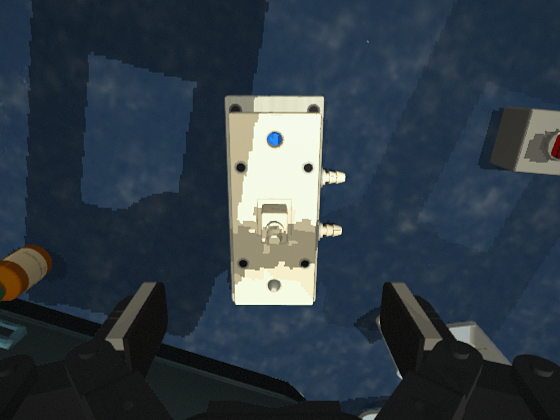

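The cover is seated, with the post visible in its hole at (274,285) and the pin hole at (274.5,139). The pin is at the right edge, near (557,147).

Call:
drive_tool:
  moves:
    - [[0,0,0],[10,40,-10],0]
    - [[0,0,0],[20,80,-17],0]
    - [[0,0,0],[35,120,-17],0]
    - [[0,0,0],[47,160,-17],0]
    - [[0,0,0],[47,171,-17],0]
    - [[0,0,0],[47,171,-17],0]
    - [[0,0,0],[47,171,-17],0]

```text
clock: 10.4
tool_pos: [0.4712, 0.1205, 0.1381]
orientation: [-180.0, -0.1, -174.0]
ft_force: [0.0, 0.1, 0.5]
gripper_width: 1.004
grasp_force: 0.0
```

```bash
python3 - <<'E'
from h import *
from station import state,snapshot
import cv2
w=dict(np.load("w5.npz"))
L,R=ray(w,225.5,98,.02),ray(w,324,98,.02);print("base end",(L+R)/2,np.linalg.norm(L-R))
L,R=ray(w,229.5,114,.038),ray(w,323.5,113,.038);print("cover end",(L+R)/2,np.linalg.norm(L-R))
a,b=ray(w,274.7,139.5,.038),ray(w,274,285.5,.038);print("cover holes",a,b,np.linalg.norm(a-b),np.degrees(np.arctan2(*(b-a)[1::-1])))
c=np.radians(5.7);print("base axis y at cover hole from end:",)
s=state();print(s["clock"],s["tool_pos"],s["orientation"])
w=snapshot("wrist");np.savez("w6.npz",**w);cv2.imwrite("pics/w6.png",w["image"][:,:,::-1])
E
```

```text
base end [ 0.46516498 -0.05307916  0.02      ] 0.06243566025308163
cover end [ 0.47341077 -0.05123042  0.038     ] 0.0559396708556649
cover holes [ 0.4887491 -0.050699   0.038    ] [ 0.58841726 -0.04083814  0.038     ] 0.10015477814360509 5.650279238407278
base axis y at cover hole from end:
10.4 [0.47123055 0.12045992 0.1380538 ] [-1.79971696e+02 -1.07269592e-01 -1.74003106e+02]
```

View pics/w6.png

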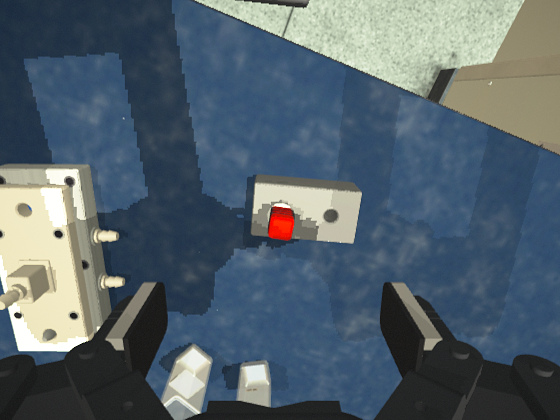

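The block runs from about (253,177) to (360,243), the red grip is at about (281,224), and the empty hole is at (331,215).

```bash
python3 - <<'E'
from h import *
import cv2
w=dict(np.load("w6.npz"));i=w["image"].astype(int)
m=((i[...,0]>130)&(i[...,1]<70)&(i[...,2]<70)).astype(np.uint8);ys,xs=np.nonzero(m);print("red",xs.min(),xs.max(),ys.min(),ys.max(),xs.mean(),ys.mean())
top=cv2.connectedComponentsWithStats(((i[...,0]>215)&(i[...,1]<60)).astype(np.uint8));print(top[2][1:3],top[3][1:3])
g=w["image"].mean(2)
for c in(300,320,340): 
    col=cv2.GaussianBlur(g,(3,3),0)[:,c];print(c,[ (v,int(col[v+2]-col[v-2])) for v in range(165,255) if abs(col[v+2]-col[v-2])>25])
h=ray(w,331,215.5,.03);print("hole",h)
for yaw in(0,2,4,6):
    y=np.array([-np.sin(np.radians(yaw)),np.cos(np.radians(yaw)),0]);p=h-.036*y;p[2]=0
    print(yaw,p,[proj(w,p+[0,0,z]).round(1).tolist() for z in(.036,.039,.065)])
im=w["image"][:,:,::-1];cv2.imwrite("pics/c6.png",cv2.resize(im[165:255,240:370],(780,540),interpolation=cv2.INTER_CUBIC))
E
```

```text
red 268 293 207 240 281.0029239766082 224.14619883040936
[[269 216  25  22 450]] [[280.87333333 226.49777778]]
300 [(184, 53), (185, 89), (186, 107), (187, 101), (188, 67), (189, 29), (213, -28), (218, -52), (219, -70), (220, -64), (221, -40), (238, -28), (239, -29)]
320 [(186, 58), (187, 94), (188, 111), (189, 97), (190, 60), (191, 25), (223, -25), (238, -36), (239, -83), (240, -103), (241, -97), (242, -63)]
340 [(188, 38), (189, 73), (190, 93), (191, 87), (192, 58), (240, -29), (241, -88), (242, -116), (243, -114), (244, -80)]
hole [0.47309269 0.1608703  0.03      ]
0 [0.47309269 0.1248703  0.        ] [[280.8, 213.1], [280.9, 214.5], [281.7, 227.8]]
2 [0.47434907 0.12489223 0.        ] [[280.6, 214.8], [280.7, 216.2], [281.5, 229.7]]
4 [0.47560392 0.124958   0.        ] [[280.5, 216.5], [280.6, 217.9], [281.3, 231.6]]
6 [0.47685571 0.12506751 0.        ] [[280.5, 218.3], [280.5, 219.7], [281.3, 233.5]]
```

View pics/c6.png

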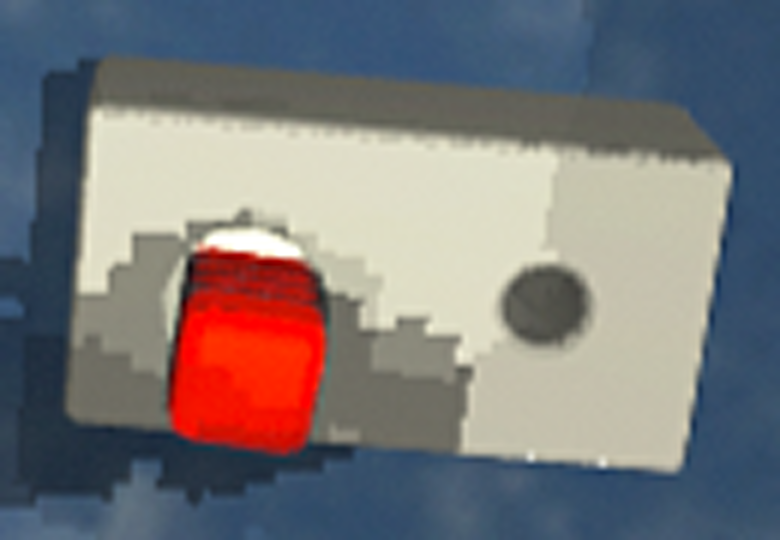

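```bash
python3 - <<'E'
from h import *
print(delta([.4733,.1249,.09],180.6),delta([.4733,.1249,.0465],180.6))
E
```

```text
(array([-0.04, -0.09,  5.32]), array([-2.2,  5.1, 48.3])) (array([-0.04, -0.09,  5.32]), array([-2.3,  5.1, 91.8]))
```

Call:
drive_tool:
  moves:
    - [[0,0,3],[-2,5,20],0]
    - [[0,0,5.3],[-2,5,48],0]
    - [[0,0,5.3],[-2,5,75],0]
    - [[0,0,5.3],[-2,5,91.5],60]
    - [[0,0,5.3],[-2,5,91.5],120]
    - [[0,0,5.3],[-2,5,91.5],160]
    - [[0,0,5.3],[-2,5,91.5],180]
    - [[0,0,5.3],[-2,5,91.5],200]
    - [[0,0,5.3],[-2,5,91.5],220]
    - [[0,0,5.3],[-2,5,91.5],255]
    - [[0,0,5.3],[-2,5,91.5],255]
    - [[0,0,5.3],[-2,5,91.5],255]
    - [[0,0,5.3],[-2,5,91.5],255]
  force: 70

```text
clock: 11.53
tool_pos: [0.4752, 0.1253, 0.0496]
orientation: [-180.0, 0.2, -179.4]
ft_force: [0.7, -2.0, 6.4]
gripper_width: 0.15
grasp_force: 69.4
```

```bash
python3 - <<'E'
from h import *
print(delta([.4752,.1253,.115],180.6),delta([.4895,-.0505,.115],180.6),delta([.4895,-.0505,.1],180.6))
E
```

```text
(array([-0.  ,  0.2 , -0.02]), array([ -0.2,  -0. , -65.4])) (array([-0.  ,  0.2 , -0.02]), array([ -12.7, -175.9,  -65.4])) (array([-0.  ,  0.2 , -0.02]), array([ -12.7, -175.9,  -50.4]))
```

Call:
drive_tool:
  moves:
    - [[0,0,0],[0,0,-5],255]
    - [[0,0,0],[0,0,-20],255]
    - [[0,0,0],[0,0,-40],255]
    - [[0,0,0],[0,0,-65],255]
    - [[0,0,0],[-3,-30,-68],255]
    - [[0,0,0],[-6,-65,-68],255]
    - [[0,0,0],[-9,-100,-68],255]
    - [[0,0,0],[-11,-135,-68],255]
    - [[0,0,0],[-12,-165,-68],255]
    - [[0,0,0],[-13,-176,-60],255]
    - [[0,0,0],[-13,-176,-53],255]
    - [[0,0,0],[-13,-176,-53],255]
    - [[0,0,0],[-13,-176,-53],255]
    - [[0,0,0],[-13,-176,-53],255]

```text
clock: 12.7
tool_pos: [0.4882, -0.0493, 0.1006]
orientation: [180.0, -0.0, -179.4]
ft_force: [0.0, -0.3, 0.0]
gripper_width: 0.152
grasp_force: 68.8
```

```bash
python3 - <<'E'
from h import *
from station import state,snapshot
import cv2
s=state();print(s["clock"],s["tool_pos"],s["orientation"],s["ft_force"],s["gripper_width"])
w=snapshot("wrist");np.savez("w7.npz",**w)
p=s["tool_pos"];u,v=proj(w,p+[0,0,-.04]);print(u,v,proj(w,[.4888,-.0507,.038]),proj(w,p+[0,0,-.0496]))
x0,y0=int(u)-80,int(v)-75;x0=min(max(x0,0),400);y0=min(max(y0,0),300);print(x0,y0)
cv2.imwrite("pics/c7.png",cv2.resize(w["image"][y0:y0+120,x0:x0+160,::-1],(800,600),interpolation=cv2.INTER_CUBIC))
E
```

```text
12.7 [ 0.48818835 -0.0492874   0.10056796] [ 1.79971910e+02 -3.14992120e-02 -1.79350821e+02] [ 0.00457585 -0.30649429  0.04106653] 0.151607596695535
274.67430527868976 245.2831844861722 [272.11102735 231.04606855] [274.60485247 238.43979194]
194 170
```

View pics/c7.png

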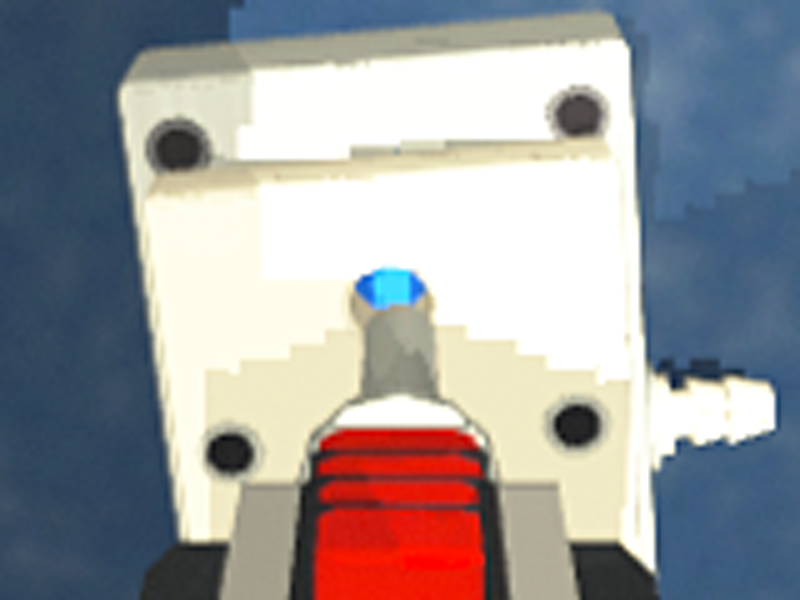

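The crop shows the pin's shank tip at about (273.8,231 far edge) and the cover hole centred at about (272.4,231), its far rim at v≈223.6. They're within about 2 mm. I've now gone past the limit of 10 viewed pictures, so I'll use numbers only from here.

```bash
python3 - <<'E'
from h import *
w=dict(np.load("w7.npz"))
print("tip far edge",ray(w,273.8,230.7,.051),"tip far, 1mm up",ray(w,273.8,230.7,.0518))
print("hole far edge",ray(w,272.4,223.6,.038),ray(w,272.4,231,.038))
t=ray(w,273.8,230.7,.051)+[.004,0,0];h=np.array([.4888,-.0507,0])
print(t,(h-t)*1e3)
E
```

```text
tip far edge [ 0.48357909 -0.04978831  0.051     ] tip far, 1mm up [ 0.48327191 -0.04979331  0.0518    ]
hole far edge [ 0.48413274 -0.05057838  0.038     ] [ 0.48876907 -0.05053     0.038     ]
[ 0.48757909 -0.04978831  0.051     ] [  1.22090526  -0.91168893 -51.        ]
```

Call:
drive_tool:
  moves:
    - [[0,0,0],[-1.2,-0.9,3],255]
    - [[0,0,0],[-1.2,-0.9,7],255]
    - [[0,0,0],[-1.2,-0.9,10],255]
    - [[0,0,0],[-1.2,-0.9,12],255]
    - [[0,0,0],[-1.2,-0.9,13],255]
    - [[0,0,0],[-1.2,-0.9,14],255]
    - [[0,0,0],[-1.2,-0.9,15],255]
    - [[0,0,0],[-1.2,-0.9,15],255]

```text
clock: 13.42
tool_pos: [0.4895, -0.0515, 0.0855]
orientation: [180.0, -0.0, -179.4]
ft_force: [-0.7, 0.2, -0.8]
gripper_width: 0.15
grasp_force: 68.8
```

Call:
drive_tool:
  moves:
    - [[0,0,0],[0,0,2],255]
    - [[0,0,0],[0,0,4],255]
    - [[0,0,0],[0,0,6],255]
    - [[0,0,0],[0,0,7.5],255]
    - [[0,0,0],[0,0,8.5],255]
    - [[0,0,0],[0,0,8.5],255]
    - [[0,0,0],[0,0,8.5],255]

```text
clock: 14.0
tool_pos: [0.4895, -0.0515, 0.0771]
orientation: [180.0, -0.0, -179.4]
ft_force: [1.0, 0.0, 0.6]
gripper_width: 0.15
grasp_force: 68.9
```

Call:
drive_tool:
  moves:
    - [[0,0,0],[0,0,0.5],255]
    - [[0,0,0],[0,0,1],255]
    - [[0,0,0],[0,0,1.5],255]
    - [[0,0,0],[0,0,2],255]
    - [[0,0,0],[0,0,2],255]

```text
clock: 14.42
tool_pos: [0.4898, -0.0515, 0.0754]
orientation: [-180.0, 0.0, -179.4]
ft_force: [-0.9, -0.6, 2.4]
gripper_width: 0.15
grasp_force: 69.2
```

Call:
drive_tool:
  moves:
    - [[0,0,0],[0,0,-1],255]
    - [[0,0,0],[0,0,-1.2],255]
    - [[0,0,0],[-0.1,-1,-1.2],255]
    - [[0,0,0],[-0.2,-2,-1.2],255]
    - [[0,0,0],[-0.3,-3,-1.2],255]
    - [[0,0,0],[-0.5,-4,-1.2],255]
    - [[0,0,0],[-0.5,-4,-1.2],255]

```text
clock: 15.0
tool_pos: [0.4901, -0.0557, 0.0763]
orientation: [-180.0, -0.0, -179.4]
ft_force: [0.8, 0.2, -0.9]
gripper_width: 0.154
grasp_force: 68.9
```

Call:
drive_tool:
  moves:
    - [[0,0,0],[-0.1,-1,0],255]
    - [[0,0,0],[-0.1,-1,0.6],255]
    - [[0,0,0],[-0.1,-1,1.3],255]
    - [[0,0,0],[-0.1,-1,1.3],255]

```text
clock: 15.33
tool_pos: [0.4905, -0.0566, 0.0754]
orientation: [-180.0, 0.0, -179.4]
ft_force: [-0.6, -0.9, 1.5]
gripper_width: 0.15
grasp_force: 69.3
```

Call:
drive_tool:
  moves:
    - [[0,0,0],[0,0,-1],255]
    - [[0,0,0],[-0.1,-1,-1],255]
    - [[0,0,0],[-0.1,-1,-0.3],255]
    - [[0,0,0],[-0.1,-1,0.3],255]
    - [[0,0,0],[-0.1,-1,0.3],255]

```text
clock: 15.75
tool_pos: [0.4907, -0.0576, 0.0753]
orientation: [-180.0, 0.0, -179.4]
ft_force: [-1.0, -0.3, 4.7]
gripper_width: 0.145
grasp_force: 69.6
```

Call:
drive_tool:
  moves:
    - [[0,0,0],[0,0,-1],255]
    - [[0,0,0],[-0.1,-1,-1],255]
    - [[0,0,0],[-0.1,-1,-0.3],255]
    - [[0,0,0],[-0.1,-1,0.3],255]
    - [[0,0,0],[-0.1,-1,0.3],255]

```text
clock: 16.17
tool_pos: [0.4909, -0.0586, 0.075]
orientation: [-180.0, 0.0, -179.4]
ft_force: [-0.9, 0.7, 6.0]
gripper_width: 0.151
grasp_force: 69.7
```

Call:
drive_tool:
  moves:
    - [[0,0,0],[0,0,-1.3],255]
    - [[0,0,0],[-0.1,-1,-1.3],255]
    - [[0,0,0],[-0.1,-1,-0.5],255]
    - [[0,0,0],[-0.1,-1,0],255]
    - [[0,0,0],[-0.1,-1,0],255]

```text
clock: 16.58
tool_pos: [0.4906, -0.0596, 0.0743]
orientation: [-180.0, 0.0, -179.4]
ft_force: [0.7, -0.2, -0.9]
gripper_width: 0.151
grasp_force: 68.9
```

Call:
drive_tool:
  moves:
    - [[0,0,0],[0,0,-1.3],255]
    - [[0,0,0],[-0.2,-1,-1.3],255]
    - [[0,0,0],[-0.2,-1,-0.5],255]
    - [[0,0,0],[-0.2,-1,0],255]
    - [[0,0,0],[-0.2,-1,0],255]

```text
clock: 17.0
tool_pos: [0.4905, -0.0604, 0.0742]
orientation: [180.0, -0.0, -179.4]
ft_force: [-0.9, 0.7, -0.8]
gripper_width: 0.153
grasp_force: 68.8
```

Call:
drive_tool:
  moves:
    - [[0,0,0],[0,0,-1.3],255]
    - [[0,0,0],[-0.2,-1,-1.3],255]
    - [[0,0,0],[-0.2,-1,-0.5],255]
    - [[0,0,0],[-0.2,-1,0],255]
    - [[0,0,0],[-0.2,-1,0],255]

```text
clock: 17.42
tool_pos: [0.491, -0.0614, 0.0744]
orientation: [180.0, 0.0, -179.4]
ft_force: [0.6, 0.8, -0.9]
gripper_width: 0.156
grasp_force: 68.9
```

Call:
drive_tool:
  moves:
    - [[0,0,0],[0,0.4,0.8],255]
    - [[0,0,0],[0,0.4,1.6],255]
    - [[0,0,0],[0,0.4,2.4],255]
    - [[0,0,0],[0,0.4,3.2],255]
    - [[0,0,0],[0,0.4,3.2],255]

```text
clock: 17.83
tool_pos: [0.4908, -0.061, 0.071]
orientation: [180.0, -0.0, -179.4]
ft_force: [0.3, -0.1, -0.4]
gripper_width: 0.155
grasp_force: 68.8
```

Call:
drive_tool:
  moves:
    - [[0,0,0],[0.2,1.5,0.4],255]
    - [[0,0,0],[0.5,3,0.4],255]
    - [[0,0,0],[0.8,4.5,0.4],255]
    - [[0,0,0],[1.0,6,0.4],255]
    - [[0,0,0],[1.2,7.5,0.4],255]
    - [[0,0,0],[1.4,9,0.4],255]
    - [[0,0,0],[1.6,10.5,0.4],255]
    - [[0,0,0],[1.6,10.5,0.4],255]
    - [[0,0,0],[1.6,10.5,1.2],255]
    - [[0,0,0],[1.6,10.5,2],255]
    - [[0,0,0],[1.6,10.5,2.4],255]
    - [[0,0,0],[1.6,10.5,2.4],255]

```text
clock: 18.83
tool_pos: [0.4892, -0.0506, 0.0687]
orientation: [180.0, -0.0, -179.4]
ft_force: [-0.3, 0.3, 0.4]
gripper_width: 0.152
grasp_force: 68.8
```

Call:
drive_tool:
  moves:
    - [[0,0,0],[0,0,0.5],255]
    - [[0,0,0],[0,0,1],255]
    - [[0,0,0],[0,0,1.5],255]
    - [[0,0,0],[0,0,2],255]
    - [[0,0,0],[0,0,2],255]

```text
clock: 19.25
tool_pos: [0.4892, -0.0506, 0.0667]
orientation: [180.0, -0.0, -179.4]
ft_force: [0.5, -0.4, -1.0]
gripper_width: 0.151
grasp_force: 68.8
```

Call:
drive_tool:
  moves:
    - [[0,0,0],[0,0,2],255]
    - [[0,0,0],[0,0,4],255]
    - [[0,0,0],[0,0,6],255]
    - [[0,0,0],[0,0,8],255]
    - [[0,0,0],[0,0,10],255]
    - [[0,0,0],[0,0,11.5],255]
    - [[0,0,0],[0,0,13],255]
    - [[0,0,0],[0,0,13.5],255]
    - [[0,0,0],[0,0,13.5],255]

```text
clock: 20.0
tool_pos: [0.4892, -0.0506, 0.0532]
orientation: [180.0, -0.0, -179.4]
ft_force: [0.2, 0.2, -0.7]
gripper_width: 0.15
grasp_force: 68.8
```

Call:
drive_tool:
  moves:
    - [[0,0,0],[0,0,0.5],255]
    - [[0,0,0],[0,0,1],255]
    - [[0,0,0],[0,0,1.5],255]
    - [[0,0,0],[0,0,2],255]
    - [[0,0,0],[0,0,2],255]

```text
clock: 20.42
tool_pos: [0.4894, -0.0506, 0.0515]
orientation: [-180.0, 0.0, -179.4]
ft_force: [-1.4, -0.4, 2.2]
gripper_width: 0.155
grasp_force: 69.1
```

Call:
drive_tool:
  moves:
    - [[0,0,0],[0,0,0.4],255]
    - [[0,0,0],[0,0,0.4],255]
    - [[0,0,0],[0,0,0],200]
    - [[0,0,0],[0,0,0],120]
    - [[0,0,0],[0,0,0],60]
    - [[0,0,0],[0,0,0],0]
    - [[0,0,0],[0,0,0],0]
    - [[0,0,0],[0,0,-15],0]
    - [[0,0,0],[0,0,-40],0]
    - [[0,0,0],[0,0,-70],0]
    - [[0,0,0],[-40,5,-80],0]
    - [[0,0,0],[-48,5,-80],0]
    - [[0,0,0],[-48,5,-80],0]
    - [[0,0,0],[-48,5,-80],0]

```text
clock: 21.58
tool_pos: [0.537, -0.045, 0.1307]
orientation: [180.0, -0.1, -179.4]
ft_force: [-0.0, -0.1, -0.6]
gripper_width: 1.003
grasp_force: 0.0
```

```bash
python3 - <<'E'
from h import *
from station import state,snapshot
import cv2
s=state();print(s["clock"],s["tool_pos"],s["orientation"],s["ft_force"])
w=snapshot("wrist");np.savez("w8.npz",**w);i=w["image"].astype(int)
ys,xs=np.nonzero((i[...,0]>130)&(i[...,1]<70)&(i[...,2]<70));print("red",xs.min(),xs.max(),ys.min(),ys.max())
for z in(.041,.067):print(z,proj(w,[.4886,-.051,z]))
# edges: fit base (z=.02) and cover (z=.038) long edges around prediction
g=cv2.GaussianBlur(i.mean(2).astype(np.float32),(3,3),0)
post=np.array([.588,-.041])
for nm,z,hw,r in(("base",.02,.032,(-.11,-.01)),("cover",.038,.028,(-.11,-.01))):
  for sg in(1,-1):
    P=[];c=np.radians(5.65);ex=np.array([np.cos(c),np.sin(c)]);ey=np.array([-ex[1],ex[0]])
    for t in np.linspace(*r,40):
        off=np.arange(-.003,.0031,.0002);q=np.array([proj(w,[*(post+t*ex+(sg*hw+o)*ey),z]) for o in off],np.float32)
        v=cv2.remap(g,q[:,0][None],q[:,1][None],cv2.INTER_LINEAR).ravel();d=np.abs(np.gradient(v));k=d.argmax()
        if d[k]>3:P.append((t,off[k]))
    P=np.array(P)
    f=cv2.fitLine(P.astype(np.float32),cv2.DIST_HUBER,0,1e-5,.01).ravel();print(nm,sg,len(P),"yaw",5.65+np.degrees(np.arctan(f[1]/f[0])),"off mm",np.median(P[:,1])*1e3)
# depth of cover top at four corners
for x,y in((-.11,-.022),(-.11,.022),(.01,-.022),(.01,.022)):
    p=post+x*ex+y*ey;u,v=proj(w,[*p,.038]).round().astype(int)
    cw=w["camera_from_world"];K=w["mtx"];D=float(np.median(w["depth"][v-2:v+3,u-2:u+3]));M=np.linalg.inv(cw)
    print("top z",(M@np.array([(u-K[0,2])/K[0,0]*D,-(v-K[1,2])/K[1,1]*D,-D,1]))[:3].round(4))
E
```

```text
21.5833 [ 0.53698202 -0.04498294  0.13067777] [ 1.79990233e+02 -7.57247461e-02 -1.79409477e+02] [-0.0166286  -0.13864105 -0.61482703]
red 0 277 132 316
0.041 [265.59963405 141.13524527]
0.067 [264.67986611 147.2417197 ]
base 1 40 yaw 5.872198 off mm -0.599999999999999
base -1 40 yaw 5.6655383 off mm 0.40000000000000147
cover 1 40 yaw 5.6896806 off mm 1.6000000000000016
cover -1 40 yaw 5.5015726 off mm -0.799999999999999
top z [ 0.4806 -0.0737  0.0378]
top z [ 0.4765 -0.0299  0.0379]
top z [ 0.6001 -0.0619  0.0378]
top z [ 0.5955 -0.0182  0.038 ]
```

```bash
python3 - <<'E'
from h import *
w=dict(np.load("w8.npz"));u,v=264,147;K=w["mtx"];D=float(w["depth"][v,u])
q=np.linalg.inv(w["camera_from_world"])@np.array([(u-K[0,2])/K[0,0]*D,-(v-K[1,2])/K[1,1]*D,-D,1]);print("pin top",q[:3],w["image"][v,u])
if abs(q[2]-.067)<.003:
    from station import hand_in; print(hand_in())
E
```

```text
pin top [ 0.48845165 -0.05137195  0.06713568] [254  43  15]
the job is handed in; nothing more can be done
None
```

The cell is assembled and handed in at about 21.6 s: the cover lies flat and within about 0.2° of the base, the pin is fully down with its collar on the cover, readings during the pin work stayed under about 7 N, and I viewed 12 pictures against the limit of 10.

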